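# Push the solar panel out between the window rods

## Robot

A 6-joint arm with a two-finger parallel gripper is mounted at the origin on the work surface. World frame = base frame: x ahead of the robot, y to its left, z up, the work surface at z = 0. Lengths are in m, angles in degrees, forces in N, time in s.
With the tool pointing down it reaches from about 0.2 to 0.875 m from the base axis. Payload 3.4 kg.
Tool frame: the origin (TCP) lies at the very end of the fingers, on their centre line; the grasp point (between the pads) lies 19 mm behind it; z points along the fingers, y is the direction in which the jaws open and shut (so a half turn about z gives the same grasp; the last joint's range is limited). The gripper opens to 94 mm and grips with 3 to 60 N. Pads are 16 mm wide; open, the fingers measure 119 mm over their backs; the gripper's body (75 mm by 177 mm) begins 78 mm behind the grasp point.
Start: joints at [-71.219, 15.808, 86.224, -0, 77.962, -6.933], TCP at [0.249, -0.518, 0.205] pointing down, gripper open.
Joint ranges: [-165.64, 165.64], [-43.16, 119.46], [12.63, 154.43], [-67.54, 247.53], [6.08, 155.33], [-154.97, 154.97]. Speed limits (degrees/s): [147.25, 147.25, 180, 180, 180, 180].

## Interface

Orientations are given as a 3x3 rotation matrix whose columns are the frame's x, y, z axes.
In Python, from bench import r gives the robot as it stands.
- The arm moves only by the tool move_arm, never from a script. Its argument "steps" is a list that holds one entry, the list of rows, each a list of 7 numbers: the closure, from 0 (fully open) to 1 (shut), then the shift along the tool's x, y, z as a fraction of full scale, then the turn, a rotation vector about the tool's x, y, z as a fraction of full scale. A call has 1 to 5 rows; each row shifts and turns the pose as measured when the row begins, along the tool's axes as they then stand; what a row does not reach is not made up. Full scale, the value 1, is 15 cm for a shift and pi/4 rad for a turn. A row lasts 1/12 s, in which the tool goes at most 41.7 mm and 7.16 degrees, less where a joint would pass 70% of its speed; a pose out of reach is approached as far as the arm can. A call with a number of a shift or a turn outside -1 to 1 is refused whole. A call with a gripper value outside its range is refused whole. The fingers move at their own pace and stop on an object; the grip force is fixed at half the most. Time passes only in rows, so rows that do not move let the fingers close. It gives the time, the measured TCP pose, the force and the opening at its end, in the units of the state.
- r.sense(): the state, without advancing time (a new reading comes with each control period).
- r.snapshot(name): name is "side" or "top"; returns the picture (384x512x3 uint8, blue, green, red); there is no depth.
- r.camera_params(name): a dict with "intrinsics" (3x3 intrinsics, pixels), "distortion" ([k1, k2, p1, p2, k3] as OpenCV has them; the pictures are not rectified), "cam_to_world" (4x4, takes a point from camera to world coordinates). Camera axes: x right, y down, z forward; pixel columns grow to the right and rows downward; lengths in m; the calibration is good to about 2 mm. A picture is of the moment at which its call begins. camera_params takes no time and is no camera call.
- r.job_done(): hands the job in, once; it reports no verdict.
The state is a dict: "clock": time; "qpos": joint angles; "dq": joint speeds; "joint_torque": joint torques, N m; "tcp_pos": TCP position; "ee_rot": TCP orientation; "ft_force": force on the tool from outside, world axes, zero at the start; "wrist_torque": the same for the moment, N m; "width": opening from 0.0 (shut) to 1.0 (fully open).
Only numpy, scipy, OpenCV 4.12 (cv2) and the standard library are available. Lean on these libraries where they do the work, as an engineer would, in place of code of your own. Each camera call takes 0.05 s, during which the arm holds its last target. There are 200 camera calls.

## Task

The lantern has to charge: push the little solar panel on its plank, flat along the surface, out through the wide gap in the window guard where one rod is missing, until the whole panel is past the rods and it lies straight out from the window. Leave two or three fingers' width of the plank's bare end inside the rods so that it can be drawn back in. Only push it with the fingers, do not pick it up, and leave everything else where it stands.

Things in the scene. Friction and masses are not known exactly. Their poses are not given: they have to be found in the camera images.
- board: Loose plank with the solar panel, 0.3 to 0.6 kg: wood 200 x 100 x 12, flat on the surface. Origin: centre of its underside; x along it to the panel end (corners rounded, radius 15), z up. The panel (108 x 90, top 20 above the surface) covers x = -15 to 93; a terminal box (26 x 34, 10 high) sits at x = -45. It starts before the gap, panel end to the window, up to 45 aside and 0.3 rad askew.
- bare_end (a point): Middle of the plank's square bare end face, 6 above the surface (board x = -100). Axes as the board.
- panel_edge (a point): Middle of the panel's edge nearest the bare end, on the plank's top face (board x = -15). Axes as the board.
- window: Fixed window guard: a row of upright iron rods 12 thick, 60 apart, one missing. A flat rail 20 wide joins them 130 to 136 up, small balls on it reach 150; low plaster walls 182 high beyond y = +-325. The surface runs level under the rail to the ledge outside (pot and tin there). Origin: at surface level, where the rod is missing; x straight out, away from the robot, y along the row, z up.
- gap (a point): Middle of the wide gap, at surface level in the line of the rods' centres. The gap is 108 clear between the rods at y = +60 and y = -60; all other gaps are 48 clear. Axes as the window guard.
- lantern: Bystander, loose: blue solar lantern, 104 across, 174 high with its wire handle, standing beside the plank about 290 from the gap's centre line, to one side. Origin: centre of its underside.
- bottle: Bystander, loose: brown glass bottle with a metal twist cap, 64 across, 190 high, standing about 290 from the gap's centre line on the other side from the lantern. Origin: centre of its underside.
- plate: Bystander, loose: round steel plate, 200 across, 18 high. Origin: centre of its underside.
- mug: Bystander, loose: steel mug, 76 across, 78 high. Origin: centre of its underside.
- comb: Bystander, loose: yellow comb, 150 x 30 x 4, lying flat close to the rods on the -y side of the gap. Origin: centre of its underside, x along its length.
- matchbox: Bystander, loose: matchbox 54 x 36 x 15, lying flat. Origin: centre of its underside.
Mind the look-alikes: they are no part of the job. Several things look just like the board: the one meant starts farthest to the robot's right.

How it is judged (in metres and radians):
At the end, for the whole second after the job is handed in: The plank lies flat and at rest in the wide gap: the panel's near edge is at least 4 mm beyond the line of the rods' centres, the bare end is at least 24 mm inside that line, and the plank points straight out of the window within 10 degrees (x of panel_edge in the frame of gap above 0.004 m and x of bare_end in the frame of gap below -0.024 m and y of panel_edge in the frame of gap between -0.02 and 0.02 m and angle between the x axis of board and the x axis of gap, either way round below 0.17 rad and height (world z) of board below 0.004 m and angle between board's own z axis and vertical below 0.05 rad and linear speed of board below 0.01 m/s); the robot touches nothing.
It fails at once if the plank is lifted or tipped up (more than 12 mm, or 8 degrees) (height (world z) of board above 0.012 m or angle between board's own z axis and vertical above 0.14 rad).
It fails at once if a bystander is moved more than 20 mm (distance of any of lantern, bottle, plate, mug, comb, matchbox from where it was at the start of the episode above 0.02 m).
It also fails if it takes over 64 s, if anything falls off the work surface, if the arm or the gripper's body presses on something with over 40 N, if the wrist force passes 120 N, or if a joint passes its speed limit or range.

## Working session

There is one attempt and no reset: what is moved stays moved. The work goes in short steps, Python scripts to look and compute and a tool call to move; the robot and the scene stay as the last step left them, time stands still between calls to the robot, and variables do not carry over. Pictures are saved under pics/ and viewed, about 8 in all and at most 12, crops included, and the job is handed in when it is done.

Besides the shell and the picture viewer there is one more tool, called after "Emit:" in YAML: its name, and indented under it one key for each argument. move_arm: Moves the arm, as the interface text tells. Shift numbers are shares of 15 cm and turn numbers shares of pi/4 rad, none past 1 either way. Its arguments: {"type":"object","properties":{"steps":{"type":"array","items":{"type":"array","items":{"type":"array","items":{"type":"number","minimum":-1,"maximum":1}}}}},"required":["steps"]}

```bash
mkdir -p pics; ls
cat > h.py <<'E'
import numpy as np,cv2
from bench import r
def snap(n,f):
    im=r.snapshot(n); cv2.imwrite('pics/'+f,im); return im
def px2w(name,px,z):
    c=r.camera_params(name);K=np.array(c['intrinsics']);D=np.array(c['distortion']);T=np.array(c['cam_to_world'])
    u=cv2.undistortPoints(np.array(px,float).reshape(-1,1,2),K,D).reshape(-1,2)
    d=np.c_[u,np.ones(len(u))]@T[:3,:3].T;o=T[:3,3]
    z=np.broadcast_to(z,len(u))
    return o+d*((z-o[2])/d[:,2])[:,None]
def w2px(name,P):
    c=r.camera_params(name);T=np.linalg.inv(np.array(c['cam_to_world']))
    return cv2.projectPoints(np.array(P,float).reshape(-1,1,3),cv2.Rodrigues(T[:3,:3])[0],T[:3,3],np.array(c['intrinsics']),np.array(c['distortion']))[0].reshape(-1,2)
E
python3 - <<'E'
from h import *
a=snap('top','t0.png');b=snap('side','s0.png')
cv2.imwrite('pics/t0b.png',cv2.resize(a,(800,600)));cv2.imwrite('pics/s0b.png',cv2.resize(b,(800,600)))
print(r.sense()); print(r.camera_params('top')['cam_to_world'],r.camera_params('side')['cam_to_world'])
E
```

```text
pics
{'clock': 0.1, 'qpos': array([-7.12190849e+01,  1.58430083e+01,  8.62837240e+01,  2.13583565e-03,
        7.79617931e+01, -6.93318717e+00]), 'dq': array([ 0.12851356,  0.00694277, -0.13325944, -0.01246699,  0.08587196,
        0.03159642]), 'joint_torque': array([ 1.35899321e-03, -4.05455053e+01, -2.37779850e+01,  7.01970211e-02,
        2.98726873e-02, -4.39094231e-05]), 'tcp_pos': array([ 0.24933353, -0.51760752,  0.2047306 ]), 'ee_rot': array([[ 9.00973694e-01,  4.33873470e-01, -4.62915883e-04],
       [ 4.33873660e-01, -9.00972515e-01,  1.47453242e-03],
       [ 2.22686010e-04, -1.52936193e-03, -9.99998806e-01]]), 'ft_force': array([ 0.00942898,  0.28523861, -0.09862161]), 'wrist_torque': array([-0.01583141,  0.03898766, -0.0731955 ]), 'width': 1.0032880073623458}
[[ 0.01160657 -0.99488256  0.10036921  0.35739798]
 [-0.99991462 -0.01094511  0.00713846  0.05844221]
 [-0.00600338 -0.10044349 -0.99492465  1.42048587]
 [ 0.          0.          0.          1.        ]] [[-0.89061632 -0.27888408  0.35920223  0.03857997]
 [-0.45446463  0.51758389 -0.72496125  0.97975805]
 [ 0.01626286 -0.80890703 -0.58771161  0.80651876]
 [ 0.          0.          0.          1.        ]]
```

View pics/t0b.png

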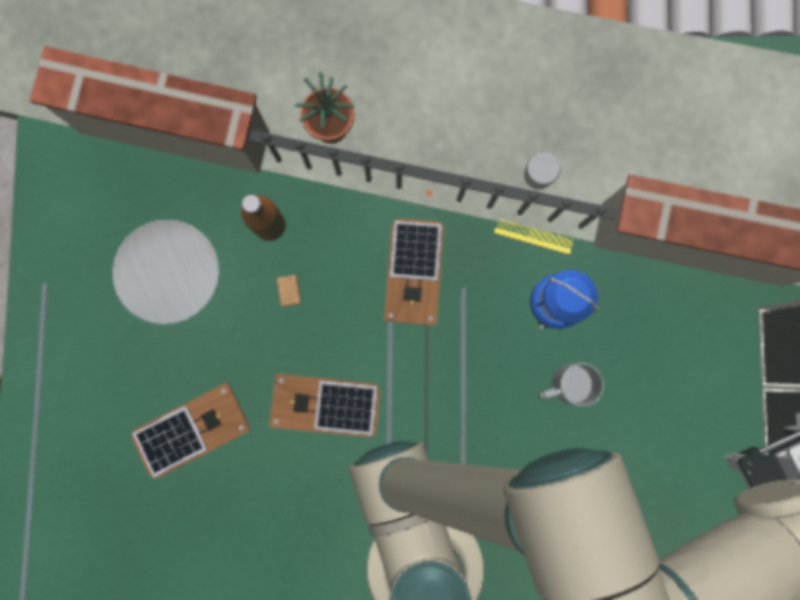

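View pics/s0b.png

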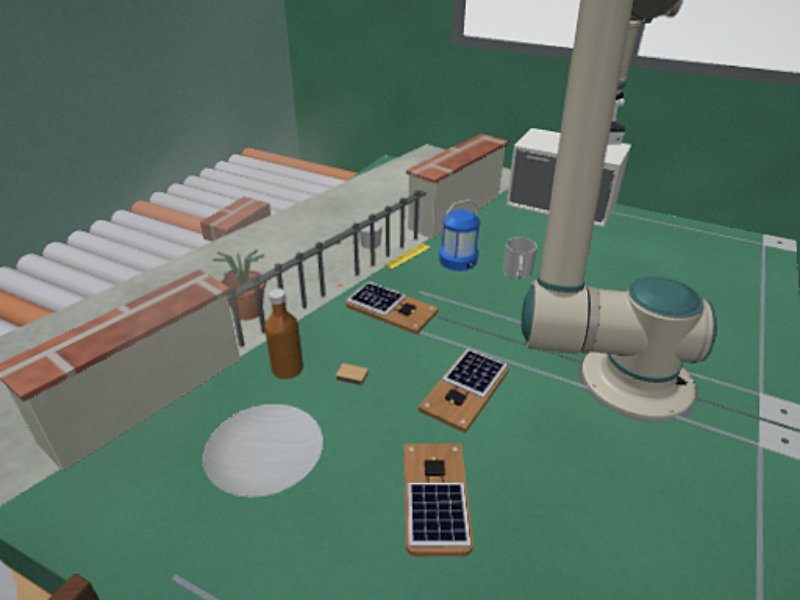

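The top picture shows three look-alike planks, at about (413,272), (325,405) and (190,430) in the 800x600 view. The one at (413,272) is farthest to the robot's right, lies before the gap and has its panel towards the window, so it fits. I'll confirm it in an enlarged crop.

Run:
```python
from h import *
a=cv2.imread('pics/t0.png')
c=a[75:225,200:400]
cv2.imwrite('pics/c0.png',cv2.resize(c,(800,600),interpolation=cv2.INTER_CUBIC))
```

```text
(no output)
```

View pics/c0.png

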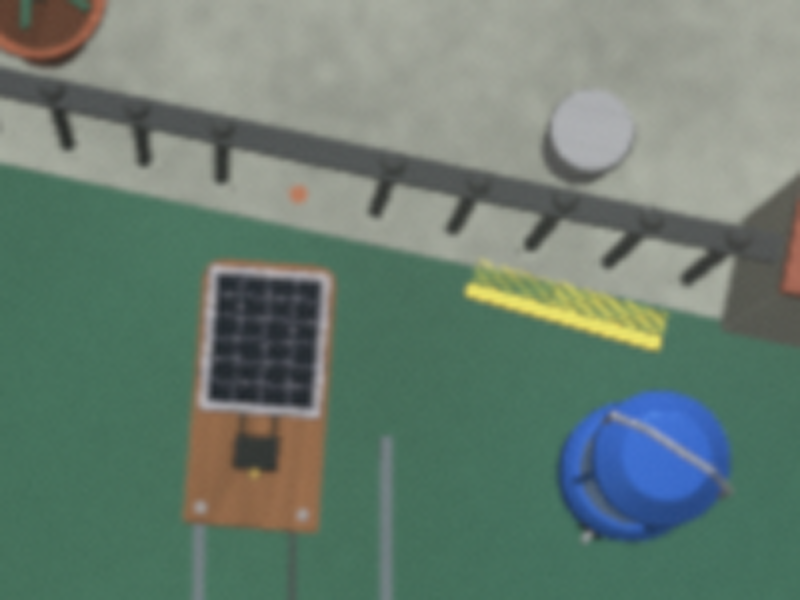

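The crop confirms the plank: bare end at crop pixels (185,522)-(318,530), panel end at (208,262)-(333,268). The feet of the rods beside the gap are at (222,181) and (376,213), and a red dot sits mid-gap at (299,194).

```bash
cat >> h.py <<'E'
def crop(u,x0=200,y0=75,s=4): u=np.array(u,float); return (u+.5)/s-.5+[x0,y0]
E
python3 - <<'E'
from h import *
np.set_printoptions(precision=4,suppress=True)
rods=px2w('top',crop([(67,146),(144,161),(222,179),(376,211),(455,230),(530,245),(608,262),(688,280)]),0)[:,:2]
print(rods); k=np.array([3,2,1,-1,-2,-3,-4,-5])
A=np.c_[np.ones(8),k]; s=np.linalg.lstsq(A,rods,rcond=None)[0]; print('gap',s[0],'pitch',np.linalg.norm(s[1]),'yaw of x',np.degrees(np.arctan2(-s[1][0],s[1][1])))
print('red',px2w('top',crop([(299,194)]),0))
b=px2w('top',crop([(185,522),(318,530),(333,268),(208,262)]),0.012)[:,:2]
print(b); print(np.linalg.norm(b-np.roll(b,-1,0),axis=1))
# top of rail balls, z=.15
t=px2w('top',crop([(55,90),(142,108),(222,126),(391,160),(478,182),(565,200),(650,216),(737,236)]),0.143)[:,:2]
s=np.linalg.lstsq(A,t,rcond=None)[0];print('balls',s[0],np.linalg.norm(s[1]),np.degrees(np.arctan2(-s[1][0],s[1][1])))
print(px2w('top',crop([(640,460)]),0.1), px2w('top',crop([(467,290),(660,345)]),0))
E
```

```text
[[ 0.7409  0.1746]
 [ 0.7299  0.1156]
 [ 0.7165  0.0559]
 [ 0.6928 -0.0615]
 [ 0.6787 -0.1215]
 [ 0.6675 -0.1781]
 [ 0.6549 -0.2368]
 [ 0.6416 -0.2966]]
gap [ 0.7043 -0.0024] pitch 0.06012511424683542 yaw of x -11.9368115029947
red [[ 0.7055 -0.0029  0.    ]]
[[ 0.4532  0.0807]
 [ 0.4484 -0.0182]
 [ 0.6461 -0.0283]
 [ 0.6497  0.0658]]
[0.099  0.1979 0.0942 0.1971]
balls [ 0.7052 -0.0028] 0.05947632337289442 -11.877265864369877
[[ 0.4942 -0.237   0.1   ]] [[ 0.6326 -0.1305  0.    ]
 [ 0.5918 -0.2752  0.    ]]
```

Emit:
move_arm:
  steps:
    - [[0.5,0,0,0,0,0,0.159],[0.5,0,0,0,0,0,0.159],[0.5,0,0,0,0,0,0.159],[0.5,0,0,0,0,0,0.159],[0.5,0,0,0,0,0,0.159]]

```text
clock: 0.52
tcp_pos: [0.2487, -0.5157, 0.202]
ee_rot: [[0.983, -0.181, -0.002], [-0.181, -0.983, 0.007], [-0.004, -0.006, -1.0]]
ft_force: [-0.7, 0.4, -0.3]
width: 0.683
```

```bash
cat >> h.py <<'E'
G=np.array([.705,-.0027]);YAW=np.radians(-11.9)
RG=np.array([[np.cos(YAW),-np.sin(YAW)],[np.sin(YAW),np.cos(YAW)]])
def g(P): return (np.array(P)[...,:2]-G)@RG
def st(target=None):
    s=r.sense();R=s['ee_rot'];p=s['tcp_pos'];a=np.degrees(np.arctan2(R[1,0],R[0,0]))
    print('t %.2f'%s['clock'],'tcp',p.round(4),'gapframe mm',(1e3*g(p)).round(1),'yaw-err %.2f'%(a+11.9),'zax',R[:,2].round(4),'F',s['ft_force'].round(1),'w %.2f'%s['width'])
    if target is not None: # gap-frame x,y, z
        w=np.r_[RG@np.array(target[:2])+G,target[2]]; print('tool shift mm',(1e3*R.T@(w-p)).round(1),'fraction',(R.T@(w-p)/.15).round(3))
E
python3 -c "
from h import *
st((-.29,-.012,.2))"
```

```text
t 0.52 tcp [ 0.2487 -0.5157  0.202 ] gapframe mm [-340.7 -596.1] yaw-err 1.46 zax [-0.0024  0.007  -1.    ] F [-0.7  0.4 -0.3] w 0.68
tool shift mm [  65.5 -582.6    5.5] fraction [ 0.437 -3.884  0.037]
```

Emit:
move_arm:
  steps:
    - [[0.5,0.02,-0.27,-0.01,0,0,0.03],[0.5,0.03,-0.27,-0.01,0,0,0],[0.5,0.03,-0.27,0,0,0,0],[0.5,0.03,-0.27,0,0,0,0],[0.5,0.03,-0.27,0,0,0,0]]

```text
clock: 0.93
tcp_pos: [0.3098, -0.3238, 0.2014]
ee_rot: [[0.975, -0.222, -0.005], [-0.222, -0.975, 0.008], [-0.007, -0.006, -1.0]]
ft_force: [0.6, 0.4, 0.2]
width: 0.503
```

Emit:
move_arm:
  steps:
    - [[0.5,0.03,-0.27,0,0,0,0],[0.5,0.03,-0.27,0,0,0,0],[0.5,0.03,-0.27,0,0,0,0],[0.5,0.03,-0.27,0,0,0,0],[0.5,0.03,-0.27,0,0,0,0]]

```text
clock: 1.35
tcp_pos: [0.3748, -0.1258, 0.2015]
ee_rot: [[0.974, -0.226, -0.006], [-0.226, -0.974, 0.01], [-0.008, -0.008, -1.0]]
ft_force: [0.9, -0.6, -0.2]
width: 0.499
```

```bash
python3 -c "
from h import *
st((-.29,-.012,.15))"
```

```text
t 1.35 tcp [ 0.3748 -0.1258  0.2015] gapframe mm [-297.7 -188.5] yaw-err -1.18 zax [-0.006   0.0098 -0.9999] F [ 0.9 -0.6 -0.2] w 0.50
tool shift mm [   4.5 -176.2   52.9] fraction [ 0.03  -1.175  0.353]
```

Emit:
move_arm:
  steps:
    - [[0.5,0.005,-0.26,0,-0.01,0.01,-0.026],[0.5,0.005,-0.26,0,0,0,0],[0.5,0.005,-0.26,0,0,0,0],[0.5,0.005,-0.25,0,0,0,0],[0.5,0,-0.15,0,0,0,0]]

```text
clock: 1.77
tcp_pos: [0.4148, 0.0582, 0.2015]
ee_rot: [[0.979, -0.204, 0.002], [-0.204, -0.979, 0.002], [0.001, -0.002, -1.0]]
ft_force: [0.7, -0.1, -0.5]
width: 0.5
```

```bash
python3 -c "
from h import *
st((-.29,-.012,.05))"
```

```text
t 1.77 tcp [0.4148 0.0582 0.2015] gapframe mm [-296.5   -0.3] yaw-err 0.13 zax [ 0.0016  0.0016 -1.    ] F [ 0.7 -0.1 -0.5] w 0.50
tool shift mm [  6.3  12.  151.5] fraction [0.042 0.08  1.01 ]
```

Emit:
move_arm:
  steps:
    - [[0.5,0,0.08,0.1,0,0,0],[0.5,0,0,0.26,0,0,0],[0.5,0,0,0.26,0,0,0],[0.5,0,0,0.26,0,0,0],[0.5,0,0,0.1,0,0,0]]

```text
clock: 2.18
tcp_pos: [0.4194, 0.0552, 0.0546]
ee_rot: [[0.982, -0.188, 0.019], [-0.189, -0.982, 0.004], [0.018, -0.007, -1.0]]
ft_force: [-0.7, -0.7, -0.3]
width: 0.501
```

```bash
python3 -c "
from h import *
st((-.29,-.012,.005))
cv2.imwrite('pics/c1.png',cv2.resize(r.snapshot('top')[75:225,200:400],(800,600),interpolation=cv2.INTER_CUBIC))"
```

```text
t 2.18 tcp [0.4194 0.0552 0.0546] gapframe mm [-291.4   -2.3] yaw-err 1.03 zax [ 0.0187  0.0038 -0.9998] F [-0.7 -0.7 -0.3] w 0.50
tool shift mm [ 0.3 10.1 49.5] fraction [0.002 0.068 0.33 ]
```

View pics/c1.png

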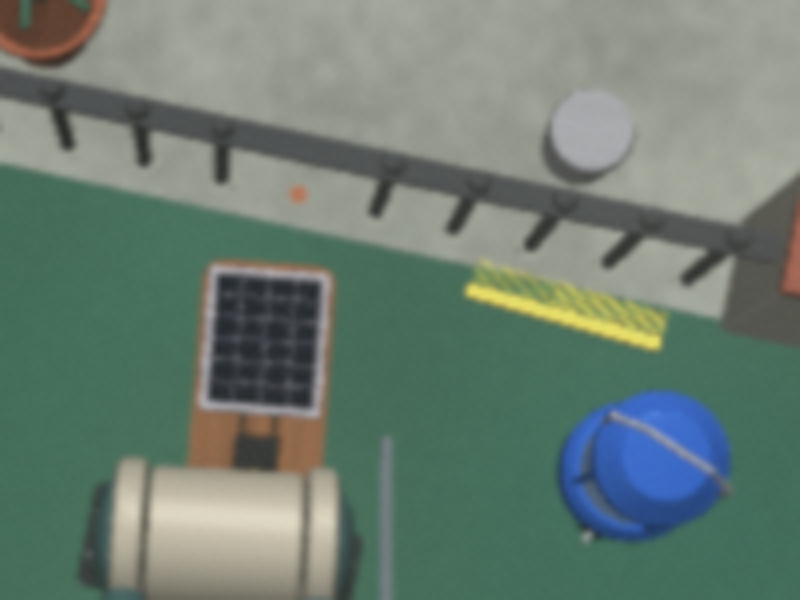

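Emit:
move_arm:
  steps:
    - [[0.5,0,0.065,0,-0.009,-0.023,0.023],[0.5,0,0,0.1,0,0,0],[0.5,0,0,0.1,0,0,0],[0.5,0,0,0.08,0,0,0],[0.5,0,0,0,0,0,0]]

```text
clock: 2.65
tcp_pos: [0.4193, 0.0426, 0.0129]
ee_rot: [[0.978, -0.21, -0.004], [-0.21, -0.978, -0.001], [-0.003, 0.002, -1.0]]
ft_force: [0.2, 0.4, -0.1]
width: 0.5
```

```bash
python3 -c "
from h import *
st((-.26,-.012,.005))"
```

```text
t 2.65 tcp [0.4193 0.0426 0.0129] gapframe mm [-288.9  -14.6] yaw-err -0.21 zax [-0.0035 -0.0014 -1.    ] F [ 0.2  0.4 -0.1] w 0.50
tool shift mm [28.9 -2.7  7.8] fraction [ 0.193 -0.018  0.052]
```

Emit:
move_arm:
  steps:
    - [[0.5,0,0,0.05,0,0,0],[0.5,0.06,0,0,0,0,0],[0.5,0.06,0,0,0,0,0],[0.5,0.06,-0.01,0,0,0,0],[0.5,0.06,-0.015,0,0,0,0]]

```text
clock: 3.07
tcp_pos: [0.4573, 0.037, 0.0083]
ee_rot: [[0.977, -0.212, -0.005], [-0.212, -0.977, -0.002], [-0.004, 0.003, -1.0]]
ft_force: [-1.4, 1.1, -0.2]
width: 0.5
```

```bash
python3 -c "
from h import *
st((-.245,-.008,.005))"
```

```text
t 3.07 tcp [0.4573 0.037  0.0083] gapframe mm [-250.5  -12.2] yaw-err -0.33 zax [-0.0047 -0.0018 -1.    ] F [-1.4  1.1 -0.2] w 0.50
tool shift mm [ 5.5 -4.3  3.2] fraction [ 0.037 -0.028  0.022]
```

Emit:
move_arm:
  steps:
    - [[0.5,0.035,-0.015,0.02,0,0,0],[0.5,0.035,-0.01,0.005,0,0,0],[0.5,0,0,0,0,0,0]]

```text
clock: 3.32
tcp_pos: [0.4713, 0.0388, 0.0049]
ee_rot: [[0.977, -0.212, -0.005], [-0.212, -0.977, -0.001], [-0.005, 0.002, -1.0]]
ft_force: [0.0, 0.6, 1.4]
width: 0.499
```

```bash
python3 -c "
from h import *
st((-.235,-.006,.005))
cv2.imwrite('pics/c2.png',cv2.resize(r.snapshot('top')[75:225,200:400],(800,600),interpolation=cv2.INTER_CUBIC))"
```

```text
t 3.32 tcp [0.4713 0.0388 0.0049] gapframe mm [-237.2   -7.6] yaw-err -0.33 zax [-0.0053 -0.0013 -1.    ] F [0.  0.6 1.4] w 0.50
tool shift mm [ 2.2 -1.6 -0.1] fraction [ 0.015 -0.011 -0.   ]
```

View pics/c2.png

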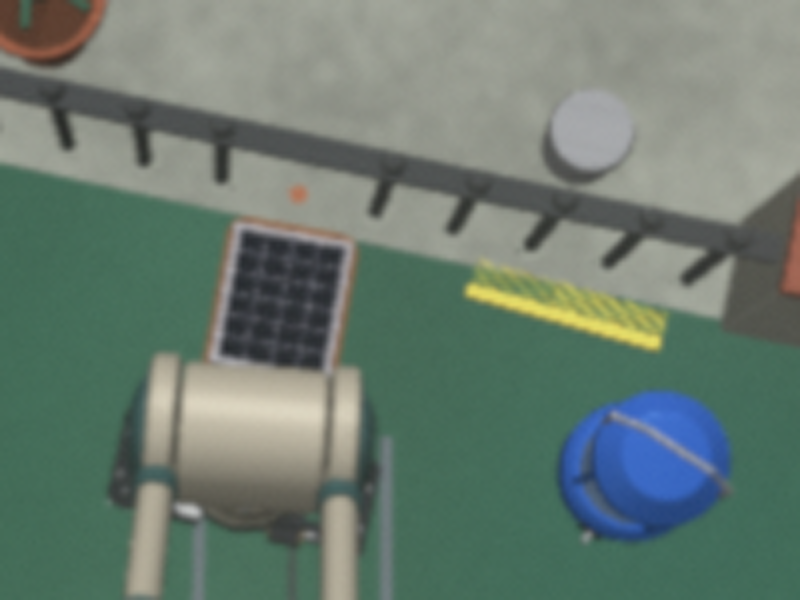

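The plank has turned with the fingers and its panel end is now just before the gap. Its left edge runs (234,224)-(210,352), its right edge (355,240)-(337,364), and its front edge (240,218)-(350,236).

```bash
python3 -c "
from h import *
p=1e3*g(px2w('top',crop([(233,226),(209,352),(356,242),(338,364),(240,218),(350,236)]),.012)); print(p.round(1))
p=1e3*g(px2w('top',crop([(236,226),(217,358),(351,240),(330,370)]),.02)); print(p.round(1))
"
```

```text
[[ -37.2   43.2]
 [-134.9   40. ]
 [ -29.2  -49.9]
 [-122.9  -56.3]
 [ -30.1   39.4]
 [ -25.7  -44.6]]
[[ -38.5   40.7]
 [-139.3   32.9]
 [ -30.4  -45.7]
 [-129.9  -51.2]]
```

Emit:
move_arm:
  steps:
    - [[0.5,0.03,0,0,0,0,-0.007],[0.5,0.03,-0.015,0,0,0,0],[0.5,0.03,-0.015,0,0,0,0],[0.5,0.03,-0.015,0,0,0,0],[0.5,0,0,0,0,0,0]]

```text
clock: 3.78
tcp_pos: [0.4879, 0.0421, 0.0045]
ee_rot: [[0.979, -0.206, -0.012], [-0.206, -0.979, -0.002], [-0.011, 0.004, -1.0]]
ft_force: [-0.8, 0.5, -0.1]
width: 0.5
```

```bash
python3 -c "
from h import *
st((-.2,-.002,.005))
cv2.imwrite('pics/c3.png',cv2.resize(r.snapshot('top')[105:180,240:340],(800,600),interpolation=cv2.INTER_CUBIC))"
```

```text
t 3.78 tcp [0.4879 0.0421 0.0045] gapframe mm [-221.6   -1. ] yaw-err 0.02 zax [-0.0117 -0.0016 -0.9999] F [-0.8  0.5 -0.1] w 0.50
tool shift mm [21.6  1.1 -0.7] fraction [ 0.144  0.007 -0.005]
```

View pics/c3.png

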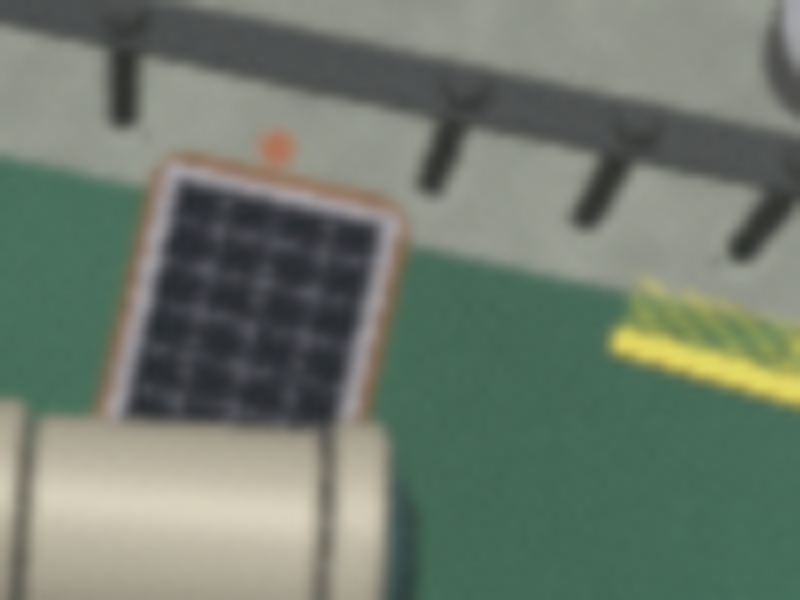

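The plank's front is just before the rods and nearly square. Its left edge runs (151,180)-(102,412) and its right edge (408,228)-(372,415), with rod feet at (123,122) and (431,190).

```bash
python3 -c "
from h import *
C=lambda p:crop(p,240,105,8)
p=1e3*g(px2w('top',C([(150,185),(102,412),(408,230),(372,415),(185,154),(385,200)]),.012)); print(p.round(1))
p=1e3*g(px2w('top',C([(123,122),(431,190)]),0)); print(p.round(1))
"
```

```text
[[ -26.6   44.2]
 [-115.2   43.1]
 [ -22.5  -54.5]
 [ -94.4  -56.1]
 [ -12.2   33.9]
 [ -13.2  -43.6]]
[[ -2.2  60. ]
 [ -2.7 -60.1]]
```

Emit:
move_arm:
  steps:
    - [[0.5,0.03,-0.01,0,0.005,0.014,0],[0.5,0.03,-0.01,0,0,0,0],[0.5,0.03,0,0,0,0,0],[0.5,0.03,0,0,0,0,0],[0.5,0.03,0,0,0,0,0]]

```text
clock: 4.25
tcp_pos: [0.508, 0.0406, 0.0041]
ee_rot: [[0.979, -0.206, -0.006], [-0.206, -0.979, 0.001], [-0.006, 0.001, -1.0]]
ft_force: [-5.0, 0.9, 2.0]
width: 0.503
```

Emit:
move_arm:
  steps:
    - [[0.5,0.03,0,0,0,0,0],[0.5,0.03,0,0,0,0,0],[0.5,0.03,0,0,0,0,0]]

```text
clock: 4.5
tcp_pos: [0.5227, 0.0379, 0.0041]
ee_rot: [[0.979, -0.206, -0.006], [-0.206, -0.979, 0.001], [-0.006, 0.0, -1.0]]
ft_force: [-4.4, 0.3, 3.2]
width: 0.503
```

```bash
python3 -c "
from h import *
st((-.068,-.002,.005))
cv2.imwrite('pics/c4.png',cv2.resize(r.snapshot('top')[90:165,240:340],(800,600),interpolation=cv2.INTER_CUBIC))"
```

```text
t 4.50 tcp [0.5227 0.0379 0.0041] gapframe mm [-186.8    2.1] yaw-err 0.02 zax [-0.0061  0.0012 -1.    ] F [-4.4  0.3  3.2] w 0.50
tool shift mm [118.8   4.1  -1.7] fraction [ 0.792  0.027 -0.011]
```

View pics/c4.png

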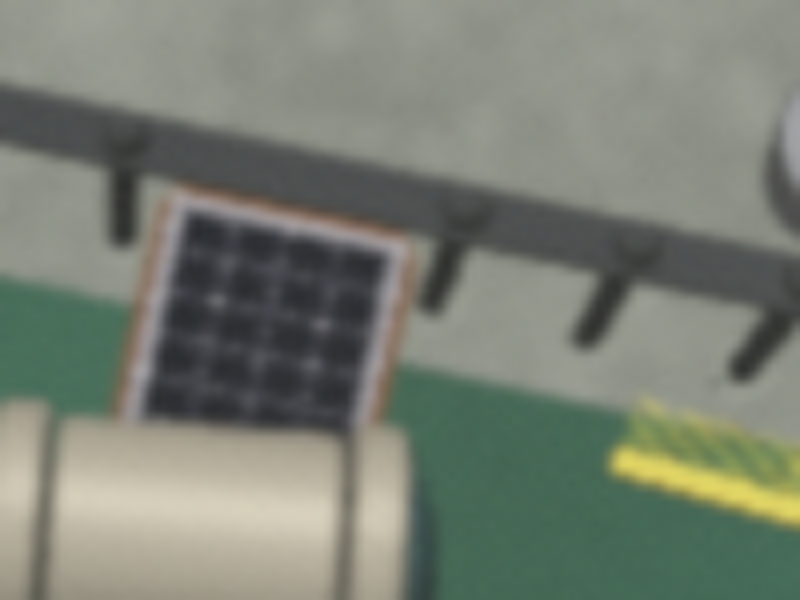

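The panel end has entered the gap between the rod feet at (123,240) and (434,305), with the plank square and a 4-5 N push force. I'll carry on.

Emit:
move_arm:
  steps:
    - [[0.5,0.04,0.007,-0.01,0,0,0],[0.5,0.04,0,0,0,0,0],[0.5,0.04,0,0,0,0,0],[0.5,0.04,0,0,0,0,0],[0.5,0.04,0,0,0,0,0]]

```text
clock: 4.97
tcp_pos: [0.5574, 0.0295, 0.0052]
ee_rot: [[0.979, -0.206, -0.002], [-0.206, -0.979, 0.001], [-0.002, -0.0, -1.0]]
ft_force: [-4.6, 1.4, 2.8]
width: 0.497
```

Emit:
move_arm:
  steps:
    - [[0.5,0.04,0,0,0,0,0],[0.5,0.04,0,0,0,0,0],[0.5,0.04,0,0,0,0,0],[0.5,0.04,0,0,0,0,0],[0.5,0.04,0,0,0,0,0]]

```text
clock: 5.38
tcp_pos: [0.5898, 0.0227, 0.0052]
ee_rot: [[0.979, -0.206, -0.003], [-0.206, -0.979, 0.001], [-0.003, -0.0, -1.0]]
ft_force: [-4.5, 0.7, 1.4]
width: 0.503
```

```bash
python3 -c "
from h import *
st((-.068,0,.005))"
```

```text
t 5.38 tcp [0.5898 0.0227 0.0052] gapframe mm [-118.     1.1] yaw-err 0.01 zax [-2.6e-03  9.0e-04 -1.0e+00] F [-4.5  0.7  1.4] w 0.50
tool shift mm [50.   1.1  0.1] fraction [0.333 0.007 0.001]
```

Emit:
move_arm:
  steps:
    - [[0.5,0.04,0,0,0,0,0],[0.5,0.04,0,0,0,0,0],[0.5,0.04,0,0,0,0,0],[0.5,0.04,0,0,0,0,0],[0.5,0.03,0,0,0,0,0]]

```text
clock: 5.8
tcp_pos: [0.6212, 0.0161, 0.0052]
ee_rot: [[0.979, -0.206, -0.002], [-0.206, -0.979, 0.001], [-0.002, -0.0, -1.0]]
ft_force: [-3.4, 0.4, 2.2]
width: 0.497
```

```bash
python3 -c "
from h import *
st((-.068,0,.005))"
```

```text
t 5.80 tcp [0.6212 0.0161 0.0052] gapframe mm [-85.9   1.1] yaw-err 0.01 zax [-2.e-03  8.e-04 -1.e+00] F [-3.4  0.4  2.2] w 0.50
tool shift mm [17.9  1.1  0.2] fraction [0.119 0.007 0.001]
```

Emit:
move_arm:
  steps:
    - [[0.5,0.035,0,0,0,0,0],[0.5,0.035,0,0,0,0,0],[0.5,0.025,0,0,0,0,0],[0.5,0,0,0,0,0,0],[0.5,-0.06,0,0,0,0,0]]

```text
clock: 6.22
tcp_pos: [0.6329, 0.0137, 0.0054]
ee_rot: [[0.978, -0.206, 0.005], [-0.206, -0.978, -0.0], [0.005, -0.001, -1.0]]
ft_force: [0.5, -0.0, -0.7]
width: 0.502
```

Emit:
move_arm:
  steps:
    - [[0.5,-0.2,0,0,0,0,0],[0.5,-0.2,0,-0.1,0,0,0],[0.5,-0.2,0,-0.2,0,0,0],[0.5,-0.25,0,-0.2,0,0,0],[0.5,-0.25,0,-0.2,0,0,0]]

```text
clock: 6.63
tcp_pos: [0.4828, 0.0446, 0.0977]
ee_rot: [[0.978, -0.208, 0.016], [-0.208, -0.978, -0.002], [0.016, -0.001, -1.0]]
ft_force: [0.1, 0.7, 0.8]
width: 0.502
```

```bash
python3 -c "
from h import *
st()
cv2.imwrite('pics/c5.png',cv2.resize(r.snapshot('top')[60:180,215:375],(800,600),interpolation=cv2.INTER_CUBIC))
cv2.imwrite('pics/s5.png',cv2.resize(r.snapshot('side')[100:250,150:350],(800,600),interpolation=cv2.INTER_CUBIC))"
```

```text
t 6.63 tcp [0.4828 0.0446 0.0977] gapframe mm [-227.1    0.4] yaw-err -0.12 zax [ 0.0161 -0.0024 -0.9999] F [0.1 0.7 0.8] w 0.50
```

View pics/c5.png

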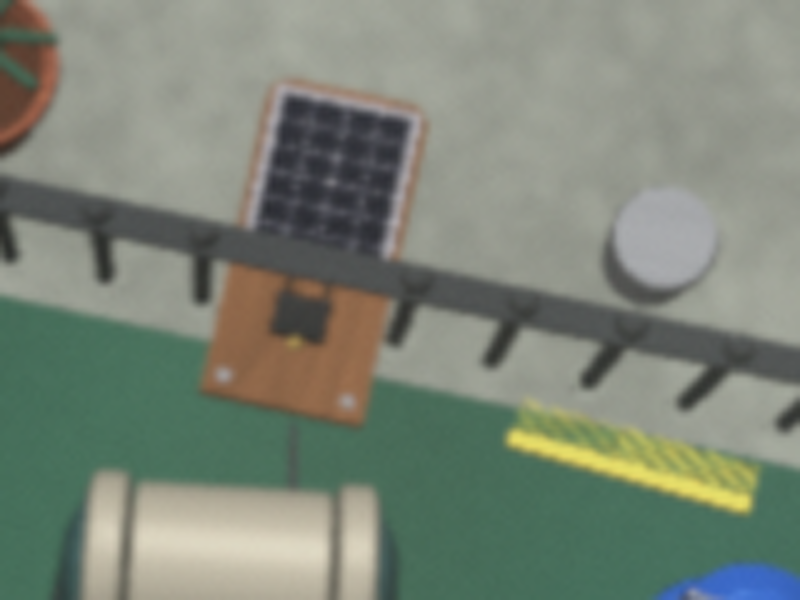

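The panel is beyond the rail, with the terminal box and bare end inside. The bare-end corners are at (201,390) and (363,425), and the front corners near (270,85) and (427,110).

```bash
python3 -c "
from h import *
C=lambda p:crop(p,215,60,5)
p=1e3*g(px2w('top',C([(201,390),(363,425),(241,225),(394,288),(270,100),(426,125),(296,80),(405,103)]),.012)); print(p.round(1))
p=1e3*g(px2w('top',C([(201,298),(397,342)]),0)); print('rods',p.round(1))
"
```

```text
[[-58.6  48. ]
 [-58.4 -51.8]
 [ 45.7  46.3]
 [ 27.6 -52.4]
 [125.2  45.8]
 [130.3 -50.1]
 [140.8  33. ]
 [140.9 -34.8]]
rods [[ -0.5  60.8]
 [ -1.4 -61.6]]
```

View pics/s5.png

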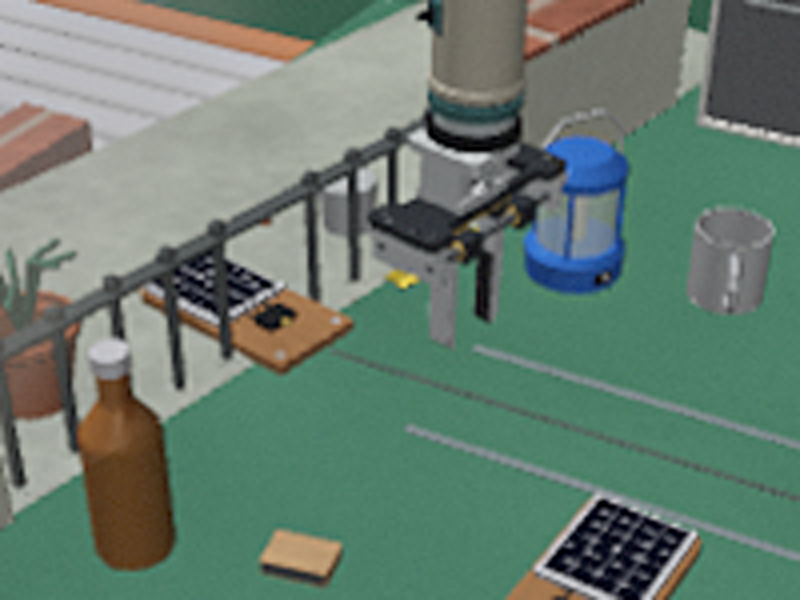

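The side view agrees: the plank lies flat in the gap, the panel is outside, the gripper is clear, and the bystanders in view stand as before.

Emit:
move_arm:
  steps:
    - [[0.5,0,0,0,0,0,0],[0.5,0,0,0,0,0,0],[0.5,0,0,0,0,0,0]]

```text
clock: 6.98
tcp_pos: [0.4848, 0.0451, 0.1024]
ee_rot: [[0.978, -0.206, 0.031], [-0.206, -0.979, -0.003], [0.031, -0.003, -1.0]]
ft_force: [-0.0, -0.5, 0.5]
width: 0.498
```

```bash
python3 -c "
from h import *
st(); print(r.job_done())"
```

```text
t 6.98 tcp [0.4848 0.0451 0.1024] gapframe mm [-225.3    1.4] yaw-err -0.00 zax [ 0.0311 -0.0033 -0.9995] F [-0.  -0.5  0.5] w 0.50
the job is handed in; nothing more can be done
None
```

I pushed the rightmost plank with the half-open fingers against its bare end. That squared it to the window and slid it out through the wide gap. I then backed the arm clear and handed the job in at about 7 s; no verdict was reported.

- **Plank position:** from the last top picture, the bare end is about 58 mm inside the line of the rods' centres. From the plank's known sizes, the panel's near edge is then about 26 mm beyond it. The plank is about 2 mm off centre and within about 1° of straight out.
- **Contact:** the forces read between moves were about 5 N or less, and the fingers were clear of everything at the end.
- **Bystanders:** the lantern, bottle, mug, matchbox and comb looked unmoved in the last pictures. The plate was out of view in those, but the arm never went near it.
- **Disagreements:** no check failed. Plank edge readings differed by 1–3 mm and 1–2° between pictures, well inside the limits. Before entering the gap, the plank measured about 5 mm off centre; I let it run in rather than nudge it, and it ended about 2 mm off.

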